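Square up a sample tile in the setting square

ROBOT

A 6-joint arm with a two-finger parallel gripper is mounted at the origin on the work surface. World frame = base frame: x ahead of the robot, y to its left, z up, the work surface at z = 0. Lengths are in m, angles in rad, forces in N, time in s.
With the tool pointing down it reaches from about 0.35 to 0.775 m from the base axis. Payload 7.3 kg.
Tool frame: the origin (TCP) lies between the finger pads; the fingertips stand 8 mm ahead of it and the grasp point (between the pads) lies 11 mm behind it (robot.nose_length is the distance from the TCP to the fingertips, in m); z points along the fingers, y is the line along which they close (so a half turn about z gives the same grasp; the last joint's range is limited). The gripper opens to 92 mm and grips with 3 to 60 N. Pads are 19 mm wide; open, the fingers measure 130 mm over their backs; the gripper's body (75 mm by 190 mm) begins 47 mm behind the grasp point.
Start: joints at [1.039, 0.342, 1.524, -0, 1.275, -0.146], TCP at [0.198, 0.486, 0.235] pointing down, gripper open.
Joint ranges: [-2.53, 2.53], [-0.77, 2.02], [0.04, 2.7], [-1, 4.14], [0.28, 2.66], [-3.11, 3.11]. Speed limits (rad/s): [2.57, 2.57, 3.14, 3.14, 3.14, 3.14].

INTERFACE

Orientations are given as [roll, pitch, yaw] about the fixed x, y, z axes, in that order (R = Rz(yaw) Ry(pitch) Rx(roll)).
In Python, from cell import robot gives the robot as it stands. The module is installed in compiled form; this text tells all that it offers.
- The arm moves only by the shell command python3 -m jog 'ROWS' [FORCE]. ROWS is JSON, a list that holds one entry, the list of rows, each a list of 5 numbers: the gripper's target within -1 to 1 (fully open at 1, half-way at 0, shut at -1), then the shift along the tool's x, y, z in m, then the turn about the tool's z in rad. A call has 1 to 5 rows; each row is the pose to reach, as a shift and turn from the pose commanded when the call began, along the tool's axes at that moment; what a row does not reach only later rows make up. A row lasts 1/12 s, in which the tool goes at most 41.7 mm and 7.16 degrees, less where a joint would pass 70% of its speed; a pose out of reach is approached as far as the arm can. A call with a gripper value outside its range is refused whole. The fingers move at their own pace and stop on an object; FORCE is the grip in N (left out, the last holds). Time passes only in rows, so rows that repeat a pose let the fingers close. It gives the time, the measured TCP pose, the force, the opening and the grip force at its end, in the units of the state.
- robot.observe(): the state, without advancing time (a new reading comes with each control period).
- robot.read_camera(name): name is "scene" or "top"; returns the picture (420x560x3 uint8, red, green, blue); there is no depth.
- robot.camera_model(name): a dict with "camera_matrix" (3x3 intrinsics, pixels), "position" and "attitude" of the camera in the world. Camera axes: x right, y down, z forward; pixel columns grow to the right and rows downward; lengths in m; the calibration is good to about 2 mm. A picture is of the moment at which its call begins. camera_model takes no time and is no camera call.
- robot.hand_in(): hands the job in; it is judged then, once.
The state is a dict: "time": time; "qpos": joint angles; "qvel": joint speeds; "joint_efforts": joint torques, N m; "tool_pos": TCP position; "tool_rot": TCP orientation; "contact_force": force on the tool from outside, world axes, zero at the start; "torque": the same for the moment, N m; "opening": finger opening in m; "grip_force": force on a finger pad.
Only numpy, scipy, OpenCV 4.12 (cv2) and the standard library are available. Lean on these libraries where they do the work, as an engineer would, in place of code of your own. Each camera call takes 0.05 s, during which the arm holds its last target. There are 200 camera calls.

TASK

Square up the loose blue tile for the grout test: push it along the bench into the inside corner of the aluminium setting square, so that it ends fully home, with one edge flush against the long arm and the next edge flush against the short arm. Only slide it; do not lift or tip it. Leave the jars and the bottle standing where they are.

Things in the scene. Friction and masses are not known exactly. Their poses are not given: they have to be found in the camera images.
- square: L of two aluminium bars 22 mm high, 24 mm wide, fixed to the bench. Origin: inside corner, at bench height. The long arm (310 mm, far side) runs along own -y, inner face at x = 0; the short arm (170 mm, robot's left) runs along own -x, inner face at y = 0. The bars lie at x > 0 and y > 0; the tile belongs at x < 0, y < 0. Turned -0.15 to 0.35 rad about the vertical.
- tile: loose square paver tile, 100 x 100 mm, 20 mm thick, blue glazed top, white body, about 0.45 kg, flat on the bench. Origin: centre of its underside; x and y parallel to its edges. Starts inside the L, 17 to 27 cm from the corner, turned up to 0.4 rad from the square; nothing else stands inside the L. Slides at a push of about 2 to 7 N. Home: centre at x = y = -50 mm in the square's frame.
- red_jar: red pigment jar with a white lid, 60 mm across, 75 mm high, standing loose outside the square; origin: centre of its underside. Leave alone.
- yellow_jar: yellow pigment jar with a white lid, 60 mm across, 75 mm high, standing loose outside the square; origin: centre of its underside. Leave alone.
- white_bottle: white bottle with a grey cap, 44 mm across, 120 mm high, loose; origin: centre of its underside. Jars and bottle stand outside the L, in any order: just beyond the long arm, left of the short arm, and past the long arm's free end. Leave alone.
Mind the look-alikes: they are no part of the job. What is shaped like the tile but brown is not meant.

How it is judged:
By the outcome, as a careful person would: the job done as asked, in the order asked, and still so for the second after the job is handed in, with the robot touching nothing.
It also fails if it takes over 58 s, if anything falls off the work surface, if the arm or the gripper's body presses on something with over 40 N, if the wrist force passes 120 N, or if a joint passes its speed limit or range.

## Working session

There is one attempt and no reset: what is moved stays moved. The work goes in short steps, Python scripts to look and compute and a shell command to move; the robot and the scene stay as the last step left them, time stands still between calls to the robot, and variables do not carry over. Pictures are saved under pics/ and viewed, at most 10 in all, crops included, and the job is handed in when it is done.

```bash
mkdir -p pics; python3 - <<'E'
from cell import robot
import cv2
for n in("scene","top"):
    im=robot.read_camera(n); cv2.imwrite(f"pics/{n}0.png",im[:,:,::-1]); print(n,robot.camera_model(n))
s=robot.observe(); print(s); print(robot.nose_length)
E
```

```text
scene {'camera_matrix': array([[424.53655813,   0.        , 278.76735469],
       [  0.        , 424.53655813, 210.4553216 ],
       [  0.        ,   0.        ,   1.        ]]), 'position': array([1.08534591, 0.11018617, 0.80725931]), 'attitude': array([-2.56325890e+00, -2.52250075e-03,  1.73328570e+00])}
top {'camera_matrix': array([[434.58660944,   0.        , 276.85914545],
       [  0.        , 434.58660944, 216.3245739 ],
       [  0.        ,   0.        ,   1.        ]]), 'position': array([0.41387773, 0.03379293, 1.04087909]), 'attitude': array([-2.97772223e+00,  1.11803742e-03, -1.57001201e+00])}
{'time': 0.1, 'qpos': array([ 1.03902144e+00,  3.42659566e-01,  1.52492730e+00, -3.97494763e-06,
        1.27539009e+00, -1.45986953e-01]), 'qvel': array([-0.00028547, -0.00410704, -0.00344043, -0.00053442,  0.00223401,
        0.00043081]), 'joint_efforts': array([ 1.93437561e-03, -4.32002592e+01, -2.44695514e+01,  7.19484617e-02,
        5.27603785e-02, -8.29389865e-05]), 'tool_pos': array([0.19734547, 0.4861173 , 0.23410904]), 'tool_rot': array([-3.14022252e+00, -1.97612037e-04,  2.75580574e+00]), 'contact_force': array([-0.52093488,  1.55497808,  0.44166182]), 'torque': array([-0.01745759, -0.0120995 , -0.0211709 ]), 'grip_force': 0.0, 'opening': 0.09181463587601525}
0.008
```

View pics/top0.png

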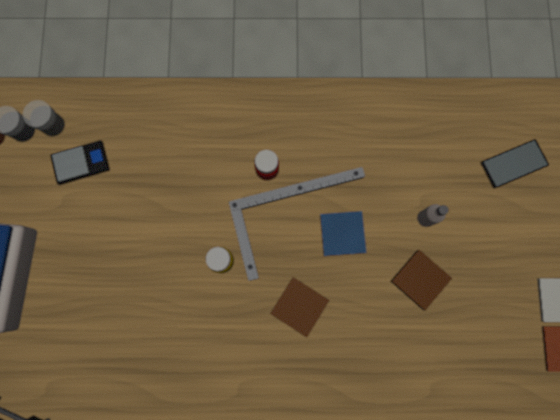

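View pics/scene0.png

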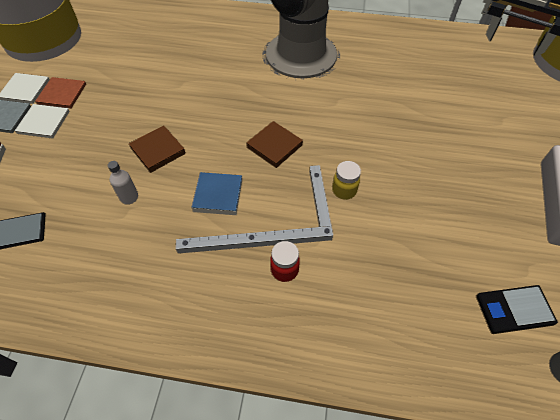

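The top view shows the blue tile at (343,233). The square's corner is at about (235,205), its long arm runs to (362,173) and its short arm to (252,277). The look-alikes are the brown tiles at (300,306) and (421,280), plus a white card, a red card and a blue book at the edges. Only the tile at (343,233) is a blue glazed square inside the L. I'll confirm that with a crop and measure it.

```bash
cat > h.py <<'E'
import numpy as np, cv2
from scipy.spatial.transform import Rotation as R
from cell import robot
def ray(n,uv,z):
    m=robot.camera_model(n); uv=np.atleast_2d(uv).astype(float)
    d=np.c_[uv,np.ones(len(uv))]@np.linalg.inv(m["camera_matrix"]).T@R.from_euler("xyz",m["attitude"]).as_matrix().T
    p=m["position"]; return (p+d*((z-p[2])/d[:,2])[:,None])[:,:2]
ROI={"top":(190,150,400,300),"scene":(160,140,350,270)}
def masks(n,im):
    x0,y0,x1,y1=ROI[n]; hsv=cv2.cvtColor(im,cv2.COLOR_RGB2HSV); w=np.zeros(im.shape[:2],np.uint8); w[y0:y1,x0:x1]=1
    b=((hsv[...,0]>95)&(hsv[...,0]<125)&(hsv[...,1]>110)).astype(np.uint8)*w
    g=((hsv[...,1]<60)&(hsv[...,2]>75)).astype(np.uint8)*w
    return b,g
def big(m):
    c,_=cv2.findContours(m,cv2.RETR_EXTERNAL,cv2.CHAIN_APPROX_NONE); return max(c,key=cv2.contourArea)
def tile(n,im):
    c=big(masks(n,im)[0])[:,0]; p=ray(n,c,.02).astype(np.float32)*1000
    (cx,cy),(w,h),a=cv2.minAreaRect(p); return np.array([cx,cy]),(w,h),a
E
python3 - <<'E'
from h import *
for n in("top","scene"):
    im=robot.read_camera(n); t=tile(n,im); print(n,"tile",t)
    b,g=masks(n,im); c=big(g); x=cv2.approxPolyDP(c,4,True)[:,0]
    print(n,np.c_[x,(ray(n,x,.022)*1000).round(1)])
    x0,y0,x1,y1=ROI[n]; v=im[y0:y1,x0:x1,::-1].copy(); v[g[y0:y1,x0:x1]>0]=(0,255,0) if n=="scene" else v[g[y0:y1,x0:x1]>0]
    v=cv2.resize(v,None,fx=2,fy=2,interpolation=0); 
    if n=="top":A=v
    else: B=v
W=max(A.shape[1],B.shape[1]); f=lambda v:np.pad(v,((0,0),(0,W-v.shape[1]),(0,0)))
cv2.imwrite("pics/c1.png",np.vstack([f(A),f(B)]))
E
```

```text
top tile (array([ 542.81622314, -120.40155792]), (94.64815521240234, 94.21762084960938), 4.385534763336182)
top [[ 362.   168.   701.  -170.9]
 [ 230.   201.   619.4  147.1]
 [ 248.   279.   434.9  101.9]
 [ 258.   277.   439.5   78.8]
 [ 242.   207.   604.8  118.2]
 [ 362.   177.   678.6 -170.2]]
scene tile (array([ 547.32348633, -118.07803345]), (98.45024108886719, 98.29047393798828), 4.177947998046875)
scene [[ 319.   165.   436.3  102.6]
 [ 310.   166.   442.8   81.9]
 [ 319.   227.   607.   121.6]
 [ 176.   239.   685.8 -173.5]
 [ 176.   248.   706.5 -167.2]
 [ 332.   235.   622.2  151.1]]
```

View pics/c1.png

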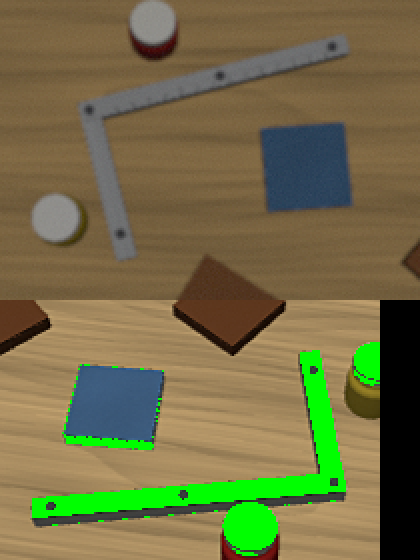

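The crop confirms it: a blue glazed top on a white body at top-view (343,233), the right size and inside the L. Next, the corner's frame and how much room the jars leave.

```bash
cat >> h.py <<'E'
TH=0.245; C=np.array([.605,.1195]); X=np.array([np.cos(TH),np.sin(TH)]); Y=np.array([-X[1],X[0]])
def sq(p): d=np.asarray(p)[:2]-C; return (np.array([d@X,d@Y])*1000).round(1)
def line(p): vx,vy,x,y=cv2.fitLine(p.astype(np.float32),cv2.DIST_HUBER,0,.01,.01).ravel(); return np.array([vx,vy]),np.array([x,y])
def edges(n,im):
    # inner faces: contour points of bar mask near each face, away from ends; half pixel out
    c=big(masks(n,im)[1])[:,0]; p=ray(n,c,.022)*1000; q=(p-C*1000)@np.c_[X,Y]
    a=p[(abs(q[:,0])<9)&(q[:,1]<-20)&(q[:,1]>-290)]; b=p[(abs(q[:,1])<9)&(q[:,0]<-20)&(q[:,0]>-150)]
    return line(a),line(b)
E
python3 - <<'E'
from h import *
for n in("top","scene"):
    im=robot.read_camera(n); (d1,p1),(d2,p2)=edges(n,im)
    t=np.linalg.solve(np.c_[d1,-d2],p2-p1); print(n,"corner",p1+t[0]*d1,"ang",np.arctan(-d1[0]/d1[1]),np.arctan(d2[1]/d2[0]))
    c,s,a=tile(n,im); print("tile sq",sq(c/1000),a)
for k,n,uv,z in(("red","top",(267,157),.075),("yel","top",(218,259),.075),("red","scene",(286,253),.075),("yel","scene",(348,171),.075),("bot","top",(440,211),.12)): p=ray(n,uv,z)[0]; print(k,n,p,sq(p))
E
```

```text
top corner [602.3344  123.07855] ang 0.26170275 0.2643613
tile sq [-118.3 -217.9] 3.998975992202759
scene corner [606.209   124.53295] ang 0.26119846 0.2599497
tile sq [-113.6 -216.7] 4.177462577819824
red top [0.71216158 0.05783003] [ 89.  -85.8]
yel top [0.47761184 0.16541634] [-112.4   75.4]
red scene [0.70798494 0.06436603] [ 86.5 -78.5]
yel scene [0.48649508 0.16781108] [-103.2   75.6]
bot top [ 0.57796736 -0.3159968 ] [-131.9 -415.9]
```

Both views agree: the square is turned 0.262 and its inside corner is near (603.7,122.8) mm. The red jar is clear of the planned push. I'll travel high, then turn so that tool x lies along the square's x.

```bash
sed -i 's/^TH=0.245; C=np.array(\[.605,.1195\])/TH=0.262; C=np.array([.6037,.1228])/' h.py
cat >> h.py <<'E'
def st(tx=None,ty=None):
    s=robot.observe(); yaw=s["tool_rot"][2]; p=s["tool_pos"]; print("t%.2f"%s["time"],"sq",sq(p),"z %.4f"%p[2],"turn to sq x: %.3f"%(yaw-TH),"F sq",(s["contact_force"][:2]@np.c_[X,Y]).round(1),"Fz %.1f"%s["contact_force"][2],"open %.3f"%s["opening"])
    if tx is not None:
        d=C+tx/1000*X+ty/1000*Y-p[:2]; print("shift tool x,y mm",(d@[np.cos(yaw),np.sin(yaw)]*1000).round(1),(d@[np.sin(yaw),-np.cos(yaw)]*1000).round(1))
E
python3 -m jog '[[[0,-0.024,-0.024,0,0],[0,-0.048,-0.048,0,0],[0,-0.072,-0.072,0,0],[0,-0.096,-0.096,0,0],[0,-0.12,-0.12,0,0]]]'
python3 -m jog '[[[0,-0.024,-0.024,0,0],[0,-0.048,-0.048,0,0],[0,-0.072,-0.072,0,0],[0,-0.096,-0.096,0,0],[0,-0.12,-0.12,0,0]]]'
python3 -m jog '[[[0,-0.024,-0.024,0,0],[0,-0.048,-0.048,0,0],[0,-0.072,-0.072,0,0],[0,-0.096,-0.096,0,0],[0,-0.12,-0.12,0,0]]]'
python3 -m jog '[[[0,-0.024,-0.024,0,0],[0,-0.048,-0.048,0,0],[0,-0.072,-0.072,0,0],[0,-0.096,-0.096,0,0],[0,-0.12,-0.12,0,0]]]'
python3 -m jog '[[[0,0,0,0,0.12],[0,0,0,0,0.24],[0,0,0,0,0.36],[0,0,0,0,0.48],[0,0,0,0,0.6]]]'
python3 -m jog '[[[0,0,0,0,0.12],[0,0,0,0,0.24],[0,0,0,0,0.36],[0,0,0,0,0.48],[0,0,0,0,0.6]]]'
python3 -m jog '[[[0,0,0,0,0.12],[0,0,0,0,0.24],[0,0,0,0,0.36],[0,0,0,0,0.48],[0,0,0,0,0.6]]]'
python3 -m jog '[[[0,0,0,0,0.12],[0,0,0,0,0.24],[0,0,0,0,0.36],[0,0,0,0,0.48],[0,0,0,0,0.6]]]'
python3 - <<'E'
from h import *
c=[tile(n,robot.read_camera(n))[0] for n in ("scene",)]; print("tile",sq(c[0]/1000)); st(-200,-218)
E
```

```text
time: 0.72
tool_pos: [0.2638, 0.3287, 0.2347]
tool_rot: [3.141, 0.0, 2.756]
contact_force: [0.8, -0.3, -0.0]
opening: 0.063
grip_force: 0.0
time: 1.13
tool_pos: [0.3298, 0.1722, 0.2349]
tool_rot: [3.141, 0.0, 2.756]
contact_force: [1.7, -0.5, 0.1]
opening: 0.0458
grip_force: 0.0
time: 1.55
tool_pos: [0.3959, 0.0157, 0.2349]
tool_rot: [3.141, 0.001, 2.756]
contact_force: [0.7, 0.3, -0.6]
opening: 0.0458
grip_force: 0.0
time: 1.97
tool_pos: [0.4619, -0.1407, 0.2347]
tool_rot: [3.141, 0.0, 2.755]
contact_force: [0.2, 0.5, -0.1]
opening: 0.0459
grip_force: 0.0
time: 2.38
tool_pos: [0.4616, -0.139, 0.2346]
tool_rot: [-3.142, -0.0, 2.15]
contact_force: [0.3, 0.1, -0.3]
opening: 0.0461
grip_force: 0.0
time: 2.8
tool_pos: [0.4616, -0.1389, 0.2347]
tool_rot: [-3.142, -0.0, 1.55]
contact_force: [0.8, -0.1, -0.1]
opening: 0.0461
grip_force: 0.0
time: 3.22
tool_pos: [0.4616, -0.1389, 0.2347]
tool_rot: [-3.141, -0.0, 0.95]
contact_force: [0.2, 0.5, 0.2]
opening: 0.046
grip_force: 0.0
time: 3.63
tool_pos: [0.4616, -0.1389, 0.2347]
tool_rot: [-3.141, 0.0, 0.35]
contact_force: [0.1, 0.4, 1.3]
opening: 0.0462
grip_force: 0.0
tile [-116.8 -218.1]
t3.68 sq [-205. -216.] z 0.2347 turn to sq x: 0.081 F sq [ 0.  -0.3] Fz -0.5 open 0.046
shift tool x,y mm 4.8 2.4
```

```bash
python3 -m jog '[[[0,0,0,0.04,0.081],[0,0,0,0.08,0.081],[0,0,0,0.12,0.081],[0,0,0,0.16,0.081],[0,0,0,0.18,0.081]]]'|tail -5
python3 -m jog '[[[0,0,0,0.015,0],[0,0,0,0.03,0],[0,0,0,0.038,0],[0,0,0,0.038,0]]]'
python3 -m jog '[[[0,0.008,-0.002,0,0],[0,0.016,-0.002,0,0],[0,0.024,-0.002,0,0],[0,0.032,-0.002,0,0],[0,0.04,-0.002,0,0]]]'
python3 - <<'E'
from h import *
st(-109.5,-218)
E
```

```text
tool_pos: [0.4594, -0.1379, 0.0509]
tool_rot: [-3.138, 0.004, 0.278]
contact_force: [-0.7, 1.2, -0.6]
opening: 0.046
grip_force: 0.0
time: 4.43
tool_pos: [0.4607, -0.1385, 0.0153]
tool_rot: [-3.139, 0.002, 0.277]
contact_force: [0.1, -0.1, -0.8]
opening: 0.0459
grip_force: 0.0
time: 4.85
tool_pos: [0.5007, -0.1261, 0.0174]
tool_rot: [3.141, -0.001, 0.275]
contact_force: [-3.1, -2.7, 1.6]
opening: 0.0459
grip_force: 1.8
t4.85 sq [-163.9 -213.7] z 0.0174 turn to sq x: 0.013 F sq [-3.7 -1.8] Fz 1.6 open 0.046
shift tool x,y mm 54.4 5.0
```

```bash
python3 -m jog '[[[0,0.006,0,0,0.013],[0,0.012,0,0,0.013],[0,0.018,0,0,0.013],[0,0.024,0,0,0.013],[0,0.03,0,0,0.013]]]'|tail -5
python3 -m jog '[[[0,0.004,0,0,0],[0,0.008,0,0,0],[0,0.012,0,0,0],[0,0.015,0,0,0],[0,0.018,0,0,0]]]'|tail -5
python3 - <<'E'
from h import *
for n in("top","scene"):
    im=robot.read_camera(n); c,s,a=tile(n,im); print(n,sq(c/1000),s,np.radians(a)-TH)
st(-109.5,-218)
E
```

```text
tool_pos: [0.5286, -0.1177, 0.0167]
tool_rot: [-3.141, 0.001, 0.262]
contact_force: [-4.4, -1.1, 2.5]
opening: 0.046
grip_force: 2.2
tool_pos: [0.546, -0.1132, 0.0166]
tool_rot: [-3.141, 0.0, 0.262]
contact_force: [-3.4, -0.8, 1.9]
opening: 0.0456
grip_force: 2.0
top [ -44.1 -187. ] (65.69570922851562, 49.97917938232422) -0.010997100549545447
scene [ -53.2 -208.8] (100.28316497802734, 97.25843048095703) 0.0012549717824458795
t5.78 sq [-116.2 -213.2] z 0.0167 turn to sq x: -0.000 F sq [ 0.1 -0.4] Fz 0.2 open 0.046
shift tool x,y mm 6.7 4.8
```

Nearly at the long arm and aligned. I'll keep going in small steps until the force rises.

```bash
python3 -m jog '[[[0,0.001,0,0,0],[0,0.002,0,0,0],[0,0.003,0,0,0],[0,0.004,0,0,0]]]'|tail -5
python3 -m jog '[[[0,0.001,0,0,0],[0,0.002,0,0,0],[0,0.002,0,0,0]]]'|tail -5
python3 -c "
from h import *
st(-109.5,-218)"
```

```text
tool_pos: [0.5496, -0.1123, 0.0167]
tool_rot: [-3.141, 0.0, 0.262]
contact_force: [-3.1, -0.1, 1.5]
opening: 0.0457
grip_force: 1.6
tool_pos: [0.5512, -0.1118, 0.0167]
tool_rot: [-3.141, 0.001, 0.262]
contact_force: [-6.5, -1.9, 3.2]
opening: 0.0462
grip_force: 2.8
t6.37 sq [-111.5 -213. ] z 0.0167 turn to sq x: -0.000 F sq [-6.8 -0.1] Fz 3.2 open 0.046
shift tool x,y mm 2.0 5.0
```

```bash
python3 -m jog '[[[0,0.001,0,0,0],[0,0.002,0,0,0],[0,0.002,0,0,0]]]'|tail -5
python3 -m jog '[[[0,0.001,0,0,0],[0,0.001,0,0,0],[0,0.001,0,0,0]]]'|tail -5
python3 -c "
from h import *
st(-109.5,-218)"
```

```text
tool_pos: [0.5512, -0.1118, 0.0167]
tool_rot: [-3.14, 0.005, 0.262]
contact_force: [-12.3, -5.4, 7.6]
opening: 0.0459
grip_force: 6.5
tool_pos: [0.5513, -0.1118, 0.0166]
tool_rot: [-3.14, 0.007, 0.262]
contact_force: [-16.3, -7.3, 9.6]
opening: 0.0456
grip_force: 8.3
t6.87 sq [-111.4 -213. ] z 0.0166 turn to sq x: 0.000 F sq [-17.7  -2.8] Fz 9.6 open 0.046
shift tool x,y mm 1.9 5.0
```

Stalled against the long arm at 17 N, square and flush. Now I'll go round to the tile's -y side and turn by -90°.

```bash
python3 -m jog '[[[0,-0.008,0,0,0],[0,-0.016,0,0,0],[0,-0.016,0,-0.03,0],[0,-0.016,0,-0.07,0],[0,-0.016,0.03,-0.07,0]]]'|tail -5
python3 -m jog '[[[0,0.015,0.02,0,0],[0,0.035,0.04,0,0],[0,0.06,0.044,0,-0.12],[0,0.072,0.044,0,-0.24],[0,0.072,0.044,0,-0.36]]]'|tail -5
python3 -m jog '[[[0,0,0,0,-0.12],[0,0,0,0,-0.24],[0,0,0,0,-0.36],[0,0,0,0,-0.48],[0,0,0,0,-0.6]]]'|tail -5
python3 -m jog '[[[0,0,0,0,-0.12],[0,0,0,0,-0.24],[0,0,0,0,-0.36],[0,0,0,0,-0.48],[0,0,0,0,-0.6]]]'|tail -5
python3 - <<'E'
from h import *
for n in("top","scene"):
    im=robot.read_camera(n); c,s,a=tile(n,im); print(n,sq(c/1000),s,np.radians(a)-TH)
    if n=="top": cv2.imwrite("pics/t2.png",im[140:320,180:460,::-1].repeat(2,0).repeat(2,1))
st(-57,-285)
E
```

```text
tool_pos: [0.5496, -0.1418, 0.0932]
tool_rot: [3.138, -0.009, 0.265]
contact_force: [2.4, -0.3, 0.6]
opening: 0.0461
grip_force: 0.0
tool_pos: [0.6305, -0.1678, 0.0865]
tool_rot: [3.139, -0.003, 0.628]
contact_force: [-0.8, -0.4, -0.9]
opening: 0.0456
grip_force: 0.0
tool_pos: [0.6282, -0.1678, 0.0867]
tool_rot: [3.14, -0.001, 1.228]
contact_force: [0.5, 0.1, 0.1]
opening: 0.0458
grip_force: 0.0
tool_pos: [0.6282, -0.1679, 0.0867]
tool_rot: [3.14, 0.0, 1.828]
contact_force: [1.0, -0.3, -0.1]
opening: 0.0459
grip_force: 0.0
top [ -52.  -209.7] (94.9552993774414, 94.89450073242188) 0.00032817507834148607
scene [ -48.7 -208.7] (96.76516723632812, 97.4207992553711) -0.0016758869314567604
t8.63 sq [ -51.7 -287.1] z 0.0867 turn to sq x: 1.561 F sq [-0.5  0.2] Fz -0.4 open 0.046
shift tool x,y mm 2.0 -5.3
```

View pics/t2.png

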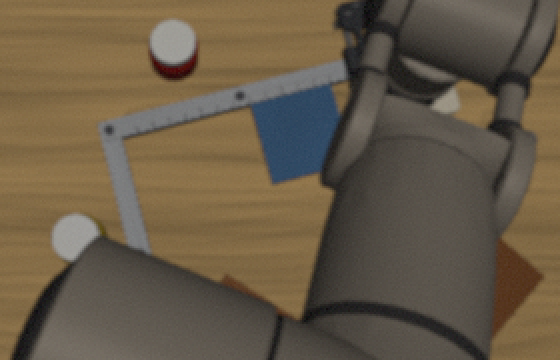

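The tile is flush on the long arm (scale edge at crop (250–335,100–85)). Before descending I'll check from the scene camera that the wrist clears the bottle.

```bash
python3 - <<'E'
from h import *
im=robot.read_camera("scene"); cv2.imwrite("pics/s2.png",im[0:300,20:420,::-1].repeat(2,0).repeat(2,1))
E
```

```text
(no output)
```

View pics/s2.png

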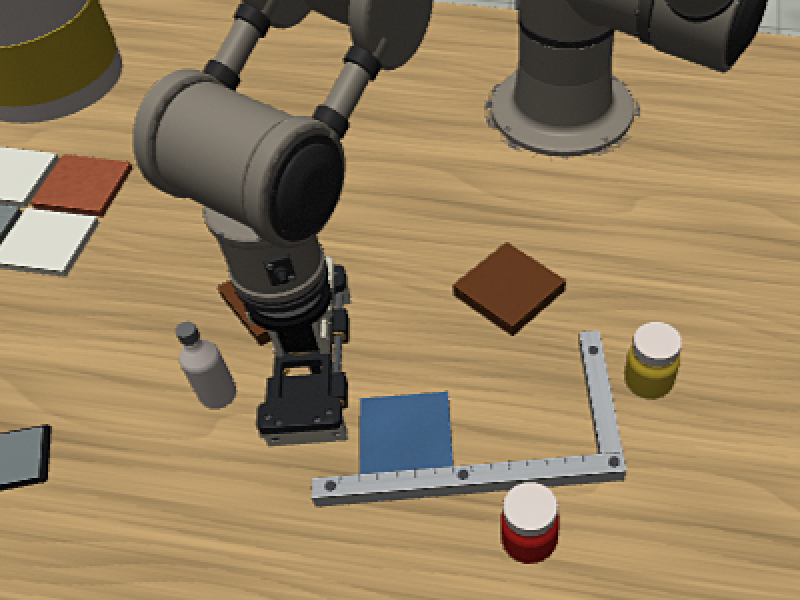

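The bottle at (205,370) and the bar end are both clear of the gripper. Descending.

```bash
python3 -m jog '[[[0,0,-0.005,0.02,-0.01],[0,0,-0.005,0.04,-0.01],[0,0,-0.005,0.06,-0.01],[0,0,-0.005,0.07,-0.01],[0,0,-0.005,0.07,-0.01]]]'|tail -5
python3 -m jog '[[[0,0.006,0,0,0],[0,0.012,0,0,0],[0,0.018,0,0,0],[0,0.024,0,0,0],[0,0.03,0,0,0]]]'|tail -5
python3 -c "
from h import *
st(-57,-110)"
```

```text
tool_pos: [0.6215, -0.1686, 0.0141]
tool_rot: [-3.138, -0.003, 1.829]
contact_force: [0.5, 0.4, 0.8]
opening: 0.0458
grip_force: 0.0
tool_pos: [0.6161, -0.1402, 0.0181]
tool_rot: [3.139, 0.002, 1.832]
contact_force: [1.6, -4.5, 2.5]
opening: 0.0457
grip_force: 2.1
t9.52 sq [ -56.2 -257.2] z 0.0181 turn to sq x: 1.570 F sq [ 0.3 -4.7] Fz 2.5 open 0.046
shift tool x,y mm 147.2 -0.9
```

```bash
python3 -m jog '[[[0,0.007,0,0,0],[0,0.014,0,0,0],[0,0.021,0,0,0],[0,0.028,0,0,0],[0,0.035,0,0,0]]]'|tail -5
python3 -m jog '[[[0,0.007,0,0,0],[0,0.014,0,0,0],[0,0.021,0,0,0],[0,0.028,0,0,0],[0,0.035,0,0,0]]]'|tail -5
python3 - <<'E'
from h import *
for n in("top","scene"):
    im=robot.read_camera(n); c,s,a=tile(n,im); print(n,sq(c/1000),s,np.radians(a)-TH)
st(-57,-110)
E
```

```text
tool_pos: [0.6062, -0.1058, 0.0169]
tool_rot: [3.141, 0.0, 1.832]
contact_force: [1.5, -4.4, 3.0]
opening: 0.0459
grip_force: 2.1
tool_pos: [0.5969, -0.0719, 0.0167]
tool_rot: [-3.142, -0.0, 1.832]
contact_force: [1.3, -4.3, 3.4]
opening: 0.0461
grip_force: 2.1
top [ -52.3 -110.4] (95.23567962646484, 62.363304138183594) -0.003949793738707297
scene [ -49.1 -114. ] (97.49690246582031, 79.72732543945312) -0.0008247572918242962
t10.45 sq [ -57.4 -185. ] z 0.0163 turn to sq x: 1.571 F sq [0.4 0.3] Fz 0.2 open 0.046
shift tool x,y mm 75.0 0.4
```

```bash
python3 -m jog '[[[0,0.007,0,0,0],[0,0.014,0,0,0],[0,0.021,0,0,0],[0,0.028,0,0,0],[0,0.035,0,0,0]]]'|tail -5
python3 -m jog '[[[0,0.006,0,0,0],[0,0.012,0,0,0],[0,0.018,0,0,0],[0,0.024,0,0,0],[0,0.029,0,0,0]]]'|tail -5
python3 -m jog '[[[0,0.001,0,0,0],[0,0.002,0,0,0],[0,0.003,0,0,0],[0,0.004,0,0,0],[0,0.005,0,0,0]]]'|tail -5
python3 -c "
from h import *
st(-57,-110)"
```

```text
tool_pos: [0.5875, -0.0378, 0.0163]
tool_rot: [-3.141, -0.001, 1.832]
contact_force: [1.7, -2.2, -1.1]
opening: 0.0463
grip_force: 0.9
tool_pos: [0.5804, -0.0101, 0.0167]
tool_rot: [-3.142, -0.0, 1.832]
contact_force: [-0.3, -1.2, -1.7]
opening: 0.0458
grip_force: 0.9
tool_pos: [0.5794, -0.0061, 0.0167]
tool_rot: [3.141, 0.0, 1.831]
contact_force: [0.6, -2.9, -1.2]
opening: 0.0458
grip_force: 1.0
t11.70 sq [ -56.8 -118.2] z 0.0167 turn to sq x: 1.569 F sq [-0.2 -2.9] Fz -1.2 open 0.046
shift tool x,y mm 8.2 -0.2
```

```bash
python3 -m jog '[[[0,0.001,0,0,0],[0,0.002,0,0,0],[0,0.003,0,0,0],[0,0.004,0,0,0],[0,0.005,0,0,0]]]'|tail -5
python3 -m jog '[[[0,0.001,0,0,0],[0,0.002,0,0,0],[0,0.003,0,0,0],[0,0.003,0,0,0]]]'|tail -5
python3 -c "
from h import *
st(-57,-110)"
```

```text
tool_pos: [0.5781, -0.001, 0.0168]
tool_rot: [3.141, -0.0, 1.832]
contact_force: [0.4, -2.8, -0.6]
opening: 0.0458
grip_force: 1.1
tool_pos: [0.5776, 0.0008, 0.0168]
tool_rot: [3.141, 0.002, 1.832]
contact_force: [0.4, -6.4, -0.7]
opening: 0.0458
grip_force: 3.6
t12.45 sq [ -56.8 -111.1] z 0.0168 turn to sq x: 1.570 F sq [-1.2 -6.3] Fz -0.7 open 0.046
shift tool x,y mm 1.1 -0.2
```

```bash
python3 -m jog '[[[0,0.001,0,0,0],[0,0.002,0,0,0],[0,0.002,0,0,0],[0,0.002,0,0,0]]]'|tail -5
python3 -m jog '[[[0,0.001,0,0,0],[0,0.001,0,0,0],[0,0.001,0,0,0]]]'|tail -5
python3 - <<'E'
from h import *
st(-57,-110)
for n in("top","scene"):
    im=robot.read_camera(n); c,s,a=tile(n,im); print(n,sq(c/1000),s,np.radians(a)-TH)
E
```

```text
tool_pos: [0.5776, 0.0009, 0.0169]
tool_rot: [3.141, 0.004, 1.832]
contact_force: [2.1, -14.8, -2.4]
opening: 0.0461
grip_force: 7.3
tool_pos: [0.5776, 0.001, 0.017]
tool_rot: [3.141, 0.005, 1.832]
contact_force: [2.3, -18.5, -2.4]
opening: 0.0455
grip_force: 9.2
t13.03 sq [ -56.7 -110.9] z 0.0170 turn to sq x: 1.570 F sq [ -2.5 -18.4] Fz -2.4 open 0.045
shift tool x,y mm 0.9 -0.3
top [-27.1 -13.6] (48.18578338623047, 26.26686668395996) -0.25263316622437887
scene [-48.7 -36.3] (97.14550018310547, 72.53251647949219) 0.004215474808232422
```

Stalled on the short arm at 18 N. Backing off, lifting and moving clear to inspect.

```bash
python3 -m jog '[[[0,-0.01,0,0,0],[0,-0.02,0,0,0],[0,-0.02,0,-0.03,0],[0,-0.02,0,-0.07,0],[0,-0.03,0,-0.1,0]]]'|tail -5
python3 -m jog '[[[0,-0.035,0,0,0],[0,-0.07,0,0,0],[0,-0.105,0,0,0],[0,-0.14,0,0,0],[0,-0.175,0,0,0]]]'|tail -5
python3 - <<'E'
from h import *
V=[]
for n in("top","scene"):
    im=robot.read_camera(n); c,s,a=tile(n,im); print(n,sq(c/1000),s,np.radians(a)-TH)
    x0,y0=(205,165) if n=="top" else (235,150)
    V.append(cv2.resize(im[y0:y0+110,x0:x0+110,::-1],(400,400),interpolation=cv2.INTER_CUBIC))
cv2.imwrite("pics/e3.png",np.hstack(V)); st()
E
```

```text
tool_pos: [0.584, -0.0231, 0.1185]
tool_rot: [-3.141, -0.002, 1.833]
contact_force: [1.1, 0.2, 0.6]
opening: 0.0458
grip_force: 0.0
tool_pos: [0.6296, -0.1947, 0.1168]
tool_rot: [3.141, -0.001, 1.832]
contact_force: [0.8, 0.2, -0.7]
opening: 0.0458
grip_force: 0.0
top [-52.  -49.7] (95.54100799560547, 93.25489807128906) -0.0077290856416387665
scene [-48.7 -49.1] (97.19602966308594, 98.19802856445312) 0.001492226146058262
t14.07 sq [ -57.9 -317.3] z 0.1164 turn to sq x: 1.565 F sq [0.7 0.2] Fz -0.5 open 0.046
```

View pics/e3.png

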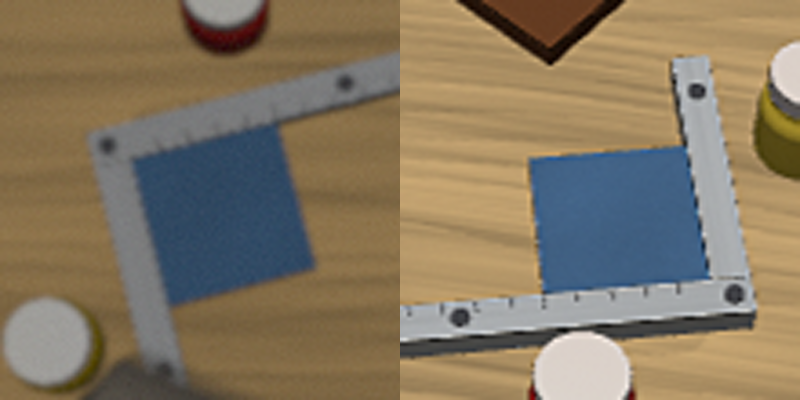

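The tile sits in the corner with no visible gap on either arm. Its centre measures about (-50,-49) mm and the turn error is under 0.01 rad. The x reading matches the one taken right after it was pressed onto the long arm, and the jars stand where they were. Handing in.

```bash
python3 -c "
from cell import robot
print(robot.hand_in())"
```

```text
the job is handed in; nothing more can be done
None
```

The blue tile is home in the inside corner of the square, flush against both arms as far as the camera views show; it was only slid, the jars and bottle were not touched, and the job is handed in at about 14 s.

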